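# Hang a specimen hanger in the slotted rail

### The job

Take the specimen hanger that stands on the worktop, set its foot into the open end of the raised slotted rail and slide it along until the spring catch has snapped out behind it at the stop, then let go. Be gentle: never force the hanger against the rail, the catch or the stop, and leave everything else where it is.

Things in the scene. Friction and masses are not known exactly. Their poses are not given: they have to be found in the camera images.
- hanger: Loose steel specimen hanger, about 0.16 kg, standing upright on the worktop. Origin: centre of the foot's underside; x along the foot (its running direction), z up. Foot: flat slug with round ends, 70 long (x), 26 wide (y), 8 high. Above it a flat stem 30 long (x), 6 thick (y), then a grey grip block. Same either way round (half turn about z).
- hanger_grip (a point): Centre of the hanger's grip block, 48 mm above the foot's underside; axes as the hanger's. The block is 34 long (x), 14 thick (y), and reaches from 32 to 64 mm above the underside; pinch it across its 14 mm (along y).
- cross_bar (a point): Middle of the hanger's cross bar, 24 mm above the foot's underside; axes as the hanger's. The round bar, 5 mm thick, runs along y out to +-46 and ends in two small hooks that reach y = +-62 and down to 4 mm above the underside.
- rail: Fixed aluminium slotted rail on two posts, with latch block, catch and stop. Origin on the worktop under it; x along the rail, from the open end inward; y across; z up. Overall 314 long, 84 high plus a small knob (95). Outside width 36; the latch block on the +y side reaches y = 35.
- rail_mouth (a point): Middle of the channel floor where the lips begin at the open end, 70 mm above the worktop, at x = -110 of the rail; axes as the rail's. Channel inside 28 wide (1 mm clear of the foot each side) and 10.5 high; over it two lips 3.5 thick leave a slot 10 wide for the stem. The lips run 240 mm, to a black end cap.
- tongue (a point): Middle of the loading tongue: bare channel floor, 70 long (x), 36 wide, without walls or lips, that sticks out in front of the mouth at the same height; 35 mm before rail_mouth; axes as the rail's. Put the foot down here from above and slide it in.
- first_home (a point): Channel floor 130 mm in from the mouth; axes as the rail's. The latch block (catch, and further in a rubber-faced stop in the channel) is clamped elsewhere each time, not reported: against the stop the hanger's origin is from here to 55 mm further in (x = 0 to 55). Find the stop by feel, pushing with no more than about 10 N.
- catch (a joint): Sprung roller nose (radius 6 mm) coming through the rail's +y wall. In m: 0 = out, about 0.0035 = held back by the passing foot (spring 3 to 4 N; 2 to 6 N of push along the rail), 0.007 = limit. The foot's nose meets it 68 mm before home; it springs out behind the foot's tail about 1.5 mm before the stop.
- swatch_stack: Bystander: low stack of round fabric samples, 70 dia. x 15, origin at the centre of its underside.
- jar_white: Bystander: white jar with a screw cap, 59 dia. x 71 high, origin at the centre of its underside.
- clamp_ring: Bystander: light metal clamp ring lying flat, 60 dia. x 10, origin at the centre of its underside.
- brass_tee: Bystander: brass pipe tee, 44 x 66 x 22, origin at the centre of its underside.
Things that resemble listed ones, but are neither listed nor needed, are in the scene too. What is shaped like the hanger but red is not meant.

How it is judged:
On the way, in this order (a step that is already met when the one before it is completed fails the run):
1. the hanger's foot has entered the rail at the open end: its origin is past the mouth, inside the channel (x of hanger in the frame of rail_mouth between 0 and 0.08 m and y of hanger in the frame of rail_mouth between -0.003 and 0.003 m and z of hanger in the frame of rail_mouth between -0.003 and 0.005 m), for 0.1 s.
2. the foot, inside the rail, pushes the catch back (value of joint catch above 0.0015 m and x of hanger in the frame of rail_mouth above 0.055 m), for 0.02 s.
At the end, for the whole second after the job is handed in: The hanger stands upright (within 7 degrees) in the rail's channel, within 3 mm of its middle and 4 mm of its floor, at rest and released, at the stop beyond the catch (origin more than 123 mm in from the mouth), with the catch sprung out behind it (within 1.2 mm of fully out) (x of hanger in the frame of rail_mouth above 0.123 m and y of hanger in the frame of rail_mouth between -0.003 and 0.003 m and z of hanger in the frame of rail_mouth between -0.003 and 0.004 m and value of joint catch below 0.0012 m and angle between hanger's own z axis and vertical below 0.12 rad and linear speed of hanger below 0.01 m/s); the robot touches nothing.
It fails at once if with its foot in the rail's mouth or further in, the hanger is forced against the rail, catch or stop with more than 20 N (x of hanger in the frame of rail_mouth above -0.03 m and contact force between hanger and rail above 20 N).
It fails at once if a bystander is moved by more than 30 mm (distance of any of swatch_stack, jar_white, clamp_ring, brass_tee from where it was at the start of the episode above 0.03 m).
It also fails if it takes over 64 s, if anything falls off the work surface, if the arm or the gripper's body presses on something with over 40 N, if the wrist force passes 120 N, or if a joint passes its speed limit or range.

### The arm

A 7-joint arm with a two-finger parallel gripper is mounted at the origin on the work surface; the furniture and walls round the work are solid. World frame = base frame: x ahead of the robot, y to its left, z up, the work surface at z = 0. Lengths are in m, angles in rad, forces in N, time in s.
With the tool pointing down it reaches from about 0.4 to 0.85 m from the base axis. Payload 4.5 kg.
Tool frame: the origin (TCP) lies where the fingers leave the gripper's body, on its centre line; the fingertips stand 64 mm ahead of it and the grasp point (between the pads) lies 45 mm ahead of it; z points along the fingers, y is the line along which they close (so a half turn about z gives the same grasp; the last joint's range is limited). The gripper opens to 88 mm and grips with 3 to 60 N. Pads are 18 mm wide; open, the fingers measure 123 mm over their backs; the gripper's body (75 mm by 187 mm) begins 45 mm behind the grasp point.
Start: joints at [1.356, 0.689, -0.195, 1.565, 0.157, 0.902, -0.215], TCP at [0.154, -0.606, 0.303] pointing down, gripper open.
Joint ranges: [-3.01, 3.01], [-0.46, 2.08], [-1.47, 1.51], [0.13, 2.56], [-1, 4.14], [0.04, 2.09], [-2.66, 2.66]. Speed limits (rad/s): [2.57, 2.57, 3.14, 3.14, 3.14, 3.14, 3.14].

### API

Orientations are given as a unit quaternion [x, y, z, w].
In Python, from plant import r gives the robot as it stands.
- The arm moves only by the tool play_rows, never from a script. Its arguments are lists of equal length, an entry for each row: "translation": the shift along the tool's x, y, z in m, a list of three; "delta_rot": the turn, a rotation vector about the tool's x, y, z in degrees, a list of three; "grip": the opening, from -1 (shut) to 1 (fully open). In form: {"translation": [[x, y, z], ...], "delta_rot": [[rx, ry, rz], ...], "grip": [grip, ...]}. A call has 1 to 20 rows; each row shifts and turns the commanded pose from where the row before left it, along the tool's axes as they then stand; what a row does not reach is not made up. A row lasts 1/8 s, in which the tool goes at most 62.5 mm and 10.7 degrees, less where a joint would pass 70% of its speed; a pose out of reach is approached as far as the arm can. A call with a gripper value outside its range is refused whole. The fingers move at their own pace and stop on an object; "squeeze" is the grip in N (left out, the last holds). Time passes only in rows, so rows that do not move let the fingers close. It gives the time, the measured TCP pose, the force, the opening and the grip force at its end, in the units of the state.
- r.get_state(): the state, without advancing time (a new reading comes with each control period).
- r.snapshot(name): name is "side" or "top"; returns the picture (400x640x3 uint8, blue, green, red); there is no depth.
- r.get_calibration(name): a dict with "intrinsics" (3x3 intrinsics, pixels), "eye" and "rotation" of the camera in the world. Camera axes: x right, y up, looking along -z (the intrinsics and any distortion apply to the point x, -y, -z); pixel columns grow to the right and rows downward; lengths in m; the calibration is good to about 2 mm. A picture is of the moment at which its call begins. get_calibration takes no time and is no camera call.
- r.finish_job(): hands the job in; it is judged then, once.
Trained networks look in the newest picture that a camera, given by its name, has taken for a name from the list of things; names that differ only in an ending like _2 or _b are one class to them, and where a whole thing is asked for, a point or a joint stands for the part that bears it (a point fixed in the world has none). Each returns a list of dicts, best first, with "confidence" (0 to 1); they miss things now and then, are a little off and sometimes report something else, mostly with a low value. They report only what shows in the picture. A call takes as long as a camera call. They do not tell look-alikes from the thing itself.
- r.look_for(camera, target): "point" ([x, y, z] in m, in world coordinates, good to about 4 mm: the middle of the surface that is visible of it).
- r.silhouettes(camera, target): "pixels" (400x640 bool, what is visible of it).
The state is a dict: "clock": time; "q": joint angles; "qd": joint speeds; "joint_torque": joint torques, N m; "tool_pos": TCP position; "eef_rot": TCP orientation; "contact_force": force on the tool from outside, world axes, zero at the start; "moment": the same for the moment, N m; "opening": opening from 0.0 (shut) to 1.0 (fully open); "finger_force": force on a finger pad.
Only numpy, scipy, OpenCV 4.12 (cv2) and the standard library are available. Lean on these libraries where they do the work, as an engineer would, in place of code of your own. Each camera call takes 0.05 s, during which the arm holds its last target. There are 200 camera calls.

## Working session

There is one attempt and no reset: what is moved stays moved. The work goes in short steps, Python scripts to look and compute and a tool call to move; the robot and the scene stay as the last step left them, time stands still between calls to the robot, and variables do not carry over. Pictures are saved under pics/ and viewed, at most 10 in all, crops included, and the job is handed in when it is done.

Besides the shell and the picture viewer there is one more tool, called after "Call:" as name(argument=value, ...), one argument or row to a line, values as JSON. play_rows: Moves the arm, as the interface text tells. Its arguments: {"type":"object","properties":{"translation":{"type":"array","items":{"type":"array","items":{"type":"number"}}},"delta_rot":{"type":"array","items":{"type":"array","items":{"type":"number"}}},"grip":{"type":"array","items":{"type":"number"}},"squeeze":{"type":"number"}},"required":["translation","delta_rot","grip"]}

```bash
mkdir -p pics; cat > h.py <<'E'
import numpy as np, cv2
from plant import r
from scipy.spatial.transform import Rotation as R
def ray(cam,uv):
    c=r.get_calibration(cam);K=np.array(c["intrinsics"]);k=np.linalg.solve(K,[uv[0],uv[1],1.])
    return np.array(c["eye"]),np.array(c["rotation"])@np.array([k[0],-k[1],-k[2]])
def atz(cam,uv,z):
    e,d=ray(cam,uv);return e+d*(z-e[2])/d[2]
def proj(cam,p):
    c=r.get_calibration(cam);q=np.array(c["rotation"]).T@(np.array(p)-np.array(c["eye"]))
    k=np.array(c["intrinsics"])@np.array([q[0],-q[1],-q[2]]);return k[:2]/k[2]
E
python3 - <<'E'
from h import *
for c in("top","side"):
    cv2.imwrite(f"pics/{c}0.png",r.snapshot(c))
    print(c,r.get_calibration(c))
    for t in("hanger","hanger_grip","cross_bar","rail","catch"):
        for d in r.look_for(c,t)[:4]: print(t,np.round(d["point"],3),round(d["confidence"],2),proj(c,d["point"]).round())
print(r.get_state())
E
```

```text
top {'intrinsics': array([[435.7914805 ,   0.        , 315.86418059],
       [  0.        , 435.7914805 , 200.60816059],
       [  0.        ,   0.        ,   1.        ]]), 'eye': array([ 0.42635605, -0.11514191,  0.93643393]), 'rotation': array([ 0.03697688, -0.03556525, -0.70313287,  0.70920518])}Traceback (most recent call last):
  File "<stdin>", line 6, in <module>
  File "h.py", line 10, in proj
    c=r.get_calibration(cam);q=np.array(c["rotation"]).T@(np.array(p)-np.array(c["eye"]))
                               ~~~~~~~~~~~~~~~~~~~~~~~~~^^~~~~~~~~~~~~~~~~~~~~~~~~~~~~~~~
ValueError: matmul: Input operand 1 has a mismatch in its core dimension 0, with gufunc signature (n?,k),(k,m?)->(n?,m?) (size 3 is different from 4)
```

Rotation is a quaternion.

```bash
sed -i 's/np.array(c\["rotation"\])/R.from_quat(c["rotation"]).as_matrix()/' h.py
python3 - <<'E'
from h import *
for c in("top","side"):
    cv2.imwrite(f"pics/{c}1.png",r.snapshot(c))
    print(c,r.get_calibration(c))
    for t in("hanger","hanger_grip","cross_bar","rail","catch","swatch_stack","jar_white","clamp_ring","brass_tee"):
        for d in r.look_for(c,t)[:4]: print(t,np.round(d["point"],3),round(d["confidence"],2),proj(c,d["point"]).round())
print(r.get_state())
E
```

```text
top {'intrinsics': array([[435.7914805 ,   0.        , 315.86418059],
       [  0.        , 435.7914805 , 200.60816059],
       [  0.        ,   0.        ,   1.        ]]), 'eye': array([ 0.42635605, -0.11514191,  0.93643393]), 'rotation': array([ 0.03697688, -0.03556525, -0.70313287,  0.70920518])}
hanger [ 0.498 -0.185  0.014] 0.86 [350. 212.]
hanger [ 0.531 -0.342  0.016] 0.56 [424. 197.]
hanger_grip [ 0.529 -0.345  0.013] 0.97 [425. 198.]
hanger_grip [ 0.494 -0.187  0.012] 0.87 [351. 214.]
hanger_grip [0.459 0.093 0.082] 0.58 [210. 228.]
cross_bar [ 0.498 -0.184  0.013] 0.84 [349. 212.]
cross_bar [ 0.529 -0.345  0.015] 0.73 [425. 198.]
rail [0.455 0.093 0.085] 0.61 [210. 230.]
catch [ 0.357 -0.204  0.012] 0.5 [359. 279.]
catch [0.456 0.095 0.086] 0.37 [209. 229.]
swatch_stack [ 0.359 -0.061  0.013] 0.72 [291. 277.]
swatch_stack [0.455 0.093 0.085] 0.43 [210. 230.]
jar_white [ 0.638 -0.14   0.068] 0.72 [330. 141.]
clamp_ring [ 0.357 -0.205  0.011] 0.6 [359. 279.]
brass_tee [ 0.648 -0.255  0.022] 0.79 [383. 142.]
side {'intrinsics': array([[456.15994963,   0.        , 322.95539546
[... 784 characters left out ...]
k': 1.1, 'q': array([ 1.3558026 ,  0.68910432, -0.19459944,  1.56528688,  0.15728912,
        0.90250342, -0.21510748]), 'qd': array([ 0.00056229,  0.00067845,  0.00110332, -0.00175364,  0.00030372,
       -0.00258541,  0.00052479]), 'joint_torque': array([-3.14880517e-04, -5.27485120e+01, -1.26681425e+00, -1.53743076e+01,
       -5.17333823e-02, -5.97745984e-04,  6.00735461e-05]), 'tool_pos': array([ 0.15392844, -0.6057717 ,  0.30274351]), 'eef_rot': array([9.92272304e-01, 1.24079304e-01, 1.50850671e-05, 3.79617733e-05]), 'contact_force': array([ 0.06244534, -0.39929205, -0.03741161]), 'moment': array([0.03231761, 0.01794511, 0.04811221]), 'finger_force': 0.0, 'opening': 0.9973570053315058}
```

View pics/top1.png

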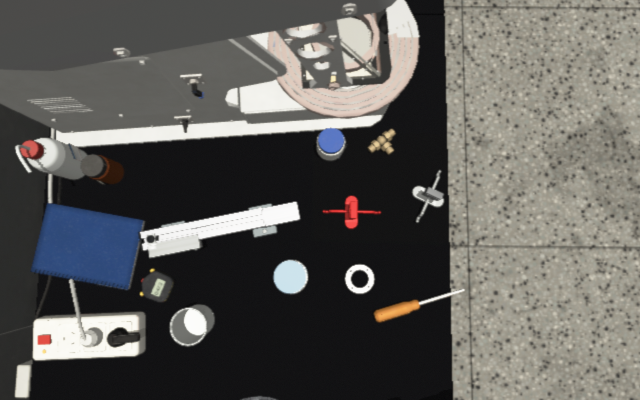

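View pics/side1.png

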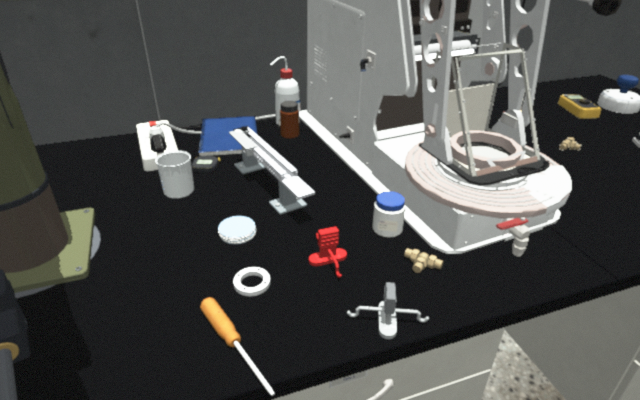

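The candidates are red at top (351,212) / side (326,253), and bare steel with a grey grip at top (428,196) / side (388,315). The grey one fits, because red is excluded. I'll confirm it in an enlarged crop, together with the rail.

```bash
python3 - <<'E'
from h import *
t=cv2.imread("pics/top1.png");s=cv2.imread("pics/side1.png")
a=cv2.resize(t[160:230,395:465],(400,350),interpolation=cv2.INTER_CUBIC)  # sx5.71 sy5
b=cv2.resize(s[275:345,340:440],(400,350),interpolation=cv2.INTER_CUBIC)
c=cv2.resize(t[195:262,135:305],(800,250),interpolation=cv2.INTER_CUBIC)
cv2.imwrite("pics/crop.png",np.vstack([np.hstack([a,b]),c[:250]]))
E
```

```text
(no output)
```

View pics/crop.png

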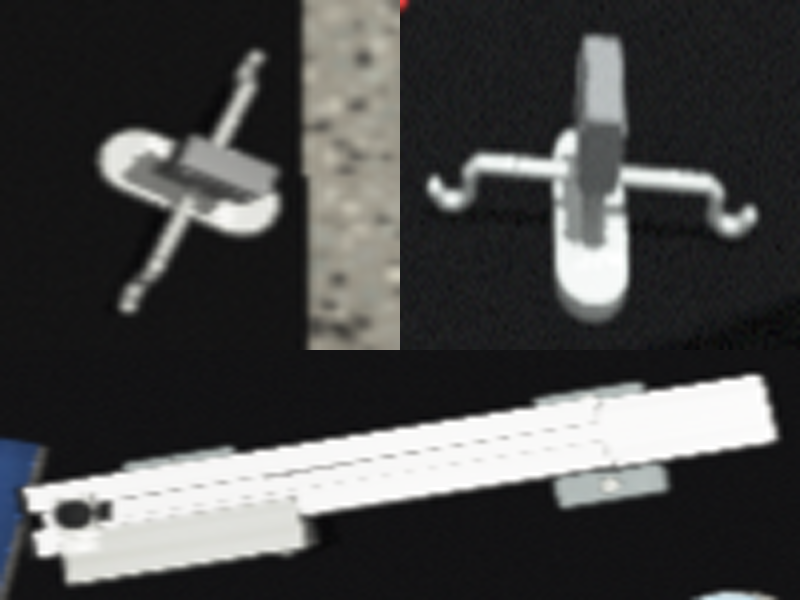

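```bash
cat > fit.py <<'E'
from h import *
from scipy.optimize import minimize
S=8
def stadium(L,W,z):
    a=np.linspace(-np.pi/2,np.pi/2,15);e=np.c_[np.cos(a),np.sin(a)]*W/2+[L/2-W/2,0];P=np.r_[e,-e]
    return [[*p,h] for h in z for p in P]
def box(x,y,z): return [[a,b,c] for a in x for b in y for c in z]
def bar():
    out=[]
    for s in(1,-1):
        for p,q,t in(((0,0,.024),(0,.046*s,.024),.0025),((0,.046*s,.024),(0,.049*s,.0065),.002),((0,.049*s,.0065),(0,.060*s,.0065),.002)):
            p,q=np.array(p),np.array(q);out.append([c+t*np.array(d) for c in(p,q) for d in np.vstack([np.eye(3),-np.eye(3)])])
    return out
def hanger_parts(): return [stadium(.07,.026,(0,.008)),box((-.015,.015),(-.003,.003),(.008,.032)),box((-.017,.017),(-.007,.007),(.032,.064))]+bar()
rail_parts=[box((-.180,-.110),(-.018,.018),(.066,.070)),box((-.110,.134),(-.018,.018),(.066,.084))]
def world(P,q,z=0.):
    c,s=np.cos(q[2]),np.sin(q[2]);P=np.array(P);return np.c_[q[0]+c*P[:,0]-s*P[:,1],q[1]+s*P[:,0]+c*P[:,1],P[:,2]+z]
def render(cam,parts,q,win,z=0.):
    u0,v0,u1,v1=win;m=np.zeros(((v1-v0)*S,(u1-u0)*S),np.uint8)
    for P in parts:
        uv=np.array([proj(cam,p) for p in world(P,q,z)])
        h=cv2.convexHull(((uv+.5-[u0,v0])*S).astype(np.float32))
        cv2.fillConvexPoly(m,np.round(h*16-8).astype(np.int32),255,shift=4)
    return cv2.resize(m,(u1-u0,v1-v0),interpolation=cv2.INTER_AREA)/255.
def fit(obs,parts,q0,z=0.,step=(.004,.004,.05)):
    # obs: list of (cam,window,target mask float)
    f=lambda q:sum(np.mean((render(c,parts,q,w,z)-m)**2)*1e2 for c,w,m in obs)
    s=np.vstack([q0,q0+np.diag(step)])
    o=minimize(f,q0,method="Nelder-Mead",options=dict(initial_simplex=s,xatol=1e-5,fatol=1e-6,maxiter=150));return o.x,o.fun
def bright(img,win,lo,hi):
    g=cv2.cvtColor(img,cv2.COLOR_BGR2GRAY).astype(float);u0,v0,u1,v1=win
    return np.clip((g[v0:v1,u0:u1]-lo)/(hi-lo),0,1)
E
time python3 - <<'E'
from fit import *
T=cv2.imread("pics/top1.png");Sd=cv2.imread("pics/side1.png")
wt=(408,164,446,228);ws=(342,280,434,338)
mt=bright(T,wt,25,95);ms=bright(Sd,ws,25,85)
for n,o in(("top",[("top",wt,mt)]),("side",[("side",ws,ms)]),("both",[("top",wt,mt),("side",ws,ms)])):
    print("hanger",n,*fit(o,hanger_parts(),np.array([.528,-.352,-1.9])))
wr=(210,190,310,234);m=bright(T,wr,170,230)
a=atz("top",(298.9,210),.07);b=atz("top",(150,238),.084);d=b-a;print(a,b,np.linalg.norm(d))
yaw=np.arctan2(d[1],d[0]);q0=np.array([a[0]+.18*np.cos(yaw),a[1]+.18*np.sin(yaw),yaw])
q,f=fit([("top",wr,m)],rail_parts,q0);print("rail top",q,f)
ov=T.copy()
def draw(im,c,parts,q):
    im=cv2.resize(im,None,fx=4,fy=4,interpolation=cv2.INTER_CUBIC)
    for P in parts:
        uv=np.array([proj(c,p) for p in world(P,q)])
        cv2.polylines(im,[np.round((cv2.convexHull(uv.astype(np.float32))+.5)*4).astype(int)],1,(0,255,0),1)
    return im
qh,_=fit([("top",wt,mt),("side",ws,ms)],hanger_parts(),np.array([.528,-.352,-1.9]))
A=draw(T,"top",hanger_parts(),qh)[640:920,1600:1880];B=draw(Sd,"side",hanger_parts(),qh)[1100:1380,1340:1760]
C=draw(T,"top",rail_parts,q)[750:1050,540:1240];D=draw(Sd,"side",rail_parts,q)[470:870:,860:1300]
C=cv2.resize(C,(700,300))
cv2.imwrite("pics/ov.png",np.vstack([np.hstack([A,B]),C]));cv2.imwrite("pics/ovs.png",D)
E
```

```text
Traceback (most recent call last):
  File "fit.py", line 29, in fit
    o=minimize(f,q0,method="Nelder-Mead",options=dict(initial_simplex=s,xatol=1e-5,fatol=1e-6,maxiter=150));return o.x,o.fun
  File "fit.py", line 27, in <lambda>
    f=lambda q:sum(np.mean((render(c,parts,q,w,z)-m)**2)*1e2 for c,w,m in obs)
               ~~~^^^^^^^^^^^^^^^^^^^^^^^^^^^^^^^^^^^^^^^^^^^^^^^^^^^^^^^^^^^^
  File "fit.py", line 27, in <genexpr>
    f=lambda q:sum(np.mean((render(c,parts,q,w,z)-m)**2)*1e2 for c,w,m in obs)
                            ~~~~~~^^^^^^^^^^^^^^^
  File "fit.py", line 21, in render
    uv=np.array([proj(cam,p) for p in world(P,q,z)])
                 ~~~~^^^^^^^
  File "h.py", line 10, in proj
    c=r.get_calibration(cam);q=R.from_quat(c["rotation"]).as_matrix().T@(np.array(p)-np.array(c["eye"]))
ValueError: time passes only in moves, steps and waits

real	0m4.942s
user	0m3.719s
sys	0m0.269s
```

```bash
sed -i 's/r.get_calibration(cam)/cal(cam)/; s/^def ray/from functools import cache\n@cache\ndef cal(c): return r.get_calibration(c)\ndef ray/' h.py
cat > run1.py <<'E'
from fit import *
T=cv2.imread("pics/top1.png");Sd=cv2.imread("pics/side1.png")
wt=(408,164,446,228);ws=(342,280,434,338)
mt=bright(T,wt,25,95);ms=bright(Sd,ws,25,85)
for n,o in(("top",[("top",wt,mt)]),("side",[("side",ws,ms)]),("both",[("top",wt,mt),("side",ws,ms)])):
    qh,e=fit(o,hanger_parts(),np.array([.528,-.352,-1.9]));print("hanger",n,qh,e)
wr=(210,190,310,234);m=bright(T,wr,170,230)
a=atz("top",(298.9,210),.07);b=atz("top",(150,238),.084);d=b-a;print(a,b,np.linalg.norm(d))
yaw=np.arctan2(d[1],d[0]);q0=np.array([a[0]+.18*np.cos(yaw),a[1]+.18*np.sin(yaw),yaw])
q,f=fit([("top",wr,m)],rail_parts,q0);print("rail top",q,f)
def draw(im,c,parts,q):
    im=cv2.resize(im,None,fx=4,fy=4,interpolation=cv2.INTER_CUBIC)
    for P in parts:
        uv=np.array([proj(c,p) for p in world(P,q)])
        cv2.polylines(im,[np.round((cv2.convexHull(uv.astype(np.float32))+.5)*4).astype(int)],1,(0,255,0),1)
    return im
A=draw(T,"top",hanger_parts(),qh)[640:920,1600:1880];B=draw(Sd,"side",hanger_parts(),qh)[1100:1380,1340:1760]
C=draw(T,"top",rail_parts,q)[750:1050,540:1240];D=draw(Sd,"side",rail_parts,q)[470:870:,860:1300]
cv2.imwrite("pics/ov.png",np.vstack([np.hstack([A,B]),C]));cv2.imwrite("pics/ovs.png",D)
E
python3 run1.py
```

```text
hanger top [ 0.53399801 -0.35290722 -2.00663632] 2.0644380946393004
hanger side [ 0.53532884 -0.35169084 -1.974758  ] 4.1037027262032195
hanger both [ 0.53453969 -0.35263717 -1.99521096] 6.528608788380071
[ 0.4964703  -0.07935291  0.07      ] [0.43808086 0.20978686 0.084     ] 0.29530854355272823
rail top [0.45996994 0.09956038 1.77710414] 1.2070581681870611
```

View pics/ov.png

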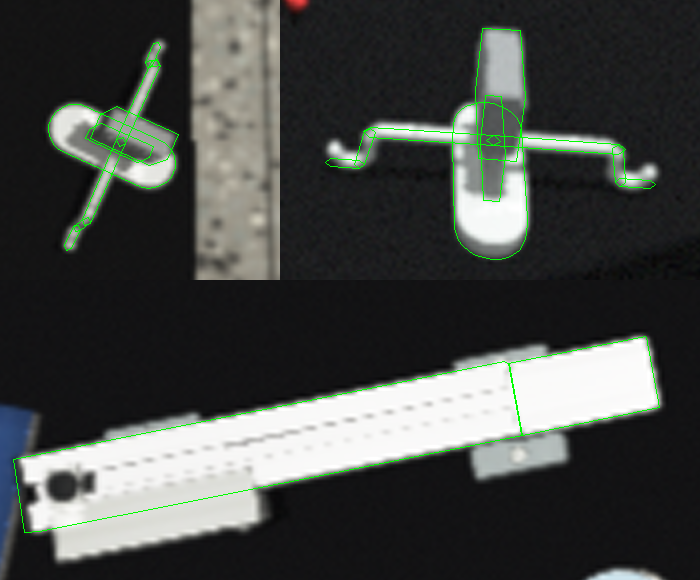

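View pics/ovs.png

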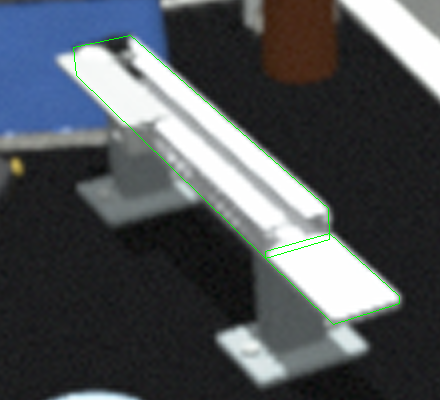

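The overlays match to about 1 px. The hanger is at (0.5345, -0.3526), yaw 1.146 (mod π), and the rail origin is at (0.460, 0.0996), yaw 1.777. The enlarged crop shows the steel hanger with the grey block at top (428,196). I'll go above it.

Call:
play_rows(
  translation=[
    [0,0,0],
    [0,0,0],
    [0,0,0],
    [0,0,0],
    [0,0,0],
    [0,0,0],
    [0.0323,0.0202,0],
    [0.0323,0.0202,0],
    [0.0323,0.0202,0],
    [0.0323,0.0202,0],
    [0.0323,0.0202,0],
    [0.0323,0.0202,0],
    [0.0323,0.0202,0],
    [0.0323,0.0202,0],
    [0.0323,0.0202,0],
    [0.0323,0.0202,0],
    [0.0323,0.0202,0],
    [0.0323,0.0202,0],
    [0,0,0],
    [0,0,0],
  ],
  delta_rot=[
    [0,0,-8.57],
    [0,0,-8.57],
    [0,0,-8.57],
    [0,0,-8.57],
    [0,0,-8.57],
    [0,0,-8.57],
    [0,0,0],
    [0,0,0],
    [0,0,0],
    [0,0,0],
    [0,0,0],
    [0,0,0],
    [0,0,0],
    [0,0,0],
    [0,0,0],
    [0,0,0],
    [0,0,0],
    [0,0,0],
    [0,0,0],
    [0,0,0],
  ],
  grip=[1,1,1,1,1,1,1,1,1,1,1,1,1,1,1,1,1,1,1,1],
  squeeze=15,
)

```text
clock: 3.6
tool_pos: [0.5337, -0.3532, 0.3025]
eef_rot: [0.84, 0.542, -0.001, 0.0]
contact_force: [-0.5, 0.0, 0.7]
opening: 0.999
finger_force: 0.0
```

Call:
play_rows(
  translation=[
    [0.0009,0.0005,0.03],
    [0,0,0.03],
    [0,0,0.03],
    [0,0,0.03],
    [0,0,0.03],
    [0,0,0.02],
    [0,0,0.015],
    [0,0,0.01],
    [0,0,0.0075],
    [0,0,0.005],
    [0,0,0],
    [0,0,0],
  ],
  delta_rot=[
    [0,0,0],
    [0,0,0],
    [0,0,0],
    [0,0,0],
    [0,0,0],
    [0,0,0],
    [0,0,0],
    [0,0,0],
    [0,0,0],
    [0,0,0],
    [0,0,0],
    [0,0,0],
  ],
  grip=[1,1,1,1,1,1,1,1,1,1,1,1],
)

```text
clock: 5.1
tool_pos: [0.5355, -0.3519, 0.0956]
eef_rot: [0.84, 0.542, 0.0, 0.0]
contact_force: [-0.7, -0.2, -1.2]
opening: 0.998
finger_force: 0.0
```

Call:
play_rows(
  translation=[
    [-0.001,-0.0005,0],
    [0,0,0],
    [0,0,0],
    [0,0,0],
    [0,0,0],
    [0,0,0],
    [0,0,0],
    [0,0,0],
    [0,0,0],
    [0,0,0],
  ],
  delta_rot=[
    [0,0,0],
    [0,0,0],
    [0,0,0],
    [0,0,0],
    [0,0,0],
    [0,0,0],
    [0,0,0],
    [0,0,0],
    [0,0,0],
    [0,0,0],
  ],
  grip=[0.4,0,-0.4,-0.6,-1,-1,-1,-1,-1,-1],
  squeeze=20,
)

```text
clock: 6.35
tool_pos: [0.5345, -0.3525, 0.0952]
eef_rot: [0.84, 0.542, 0.0, 0.0]
contact_force: [0.3, 0.4, -0.3]
opening: 0.158
finger_force: 20.0
```

Call:
play_rows(
  translation=[
    [0,0,-0.01],
    [0,0,-0.03],
    [0,0,-0.03],
    [0,0,-0.03],
    [0,0,-0.03],
    [0,0,-0.03],
    [0,0,0],
    [0,0,0],
    [0,0,0],
    [0,0,0],
    [0.0308,0.00196,0],
    [0.0308,0.00196,0],
    [0.0308,0.00196,0],
    [0.0308,0.00196,0],
    [0.0308,0.00196,0],
    [0.0308,0.00196,0],
    [0.0308,0.00196,0],
    [0.0308,0.00196,0],
    [0.0308,0.00196,0],
    [0.0308,0.00196,0],
  ],
  delta_rot=[
    [0,0,0],
    [0,0,0],
    [0,0,0],
    [0,0,0],
    [0,0,0],
    [0,0,0],
    [0,0,-9.04],
    [0,0,-9.04],
    [0,0,-9.04],
    [0,0,-9.04],
    [0,0,0],
    [0,0,0],
    [0,0,0],
    [0,0,0],
    [0,0,0],
    [0,0,0],
    [0,0,0],
    [0,0,0],
    [0,0,0],
    [0,0,0],
  ],
  grip=[-1,-1,-1,-1,-1,-1,-1,-1,-1,-1,-1,-1,-1,-1,-1,-1,-1,-1,-1,-1],
)

```text
clock: 8.85
tool_pos: [0.4901, -0.0462, 0.2558]
eef_rot: [0.63, 0.776, -0.0, 0.0]
contact_force: [1.3, -0.6, -1.9]
opening: 0.156
finger_force: 20.0
```

Call:
play_rows(
  translation=[
    [0,0,0.025],
    [0,0,0.02],
    [0,0,0.015],
    [0,0,0],
    [0,0,0],
  ],
  delta_rot=[
    [0,0,0],
    [0,0,0],
    [0,0,0],
    [0,0,0],
    [0,0,0],
  ],
  grip=[-1,-1,-1,-1,-1],
)

```text
clock: 9.48
tool_pos: [0.4907, -0.047, 0.1959]
eef_rot: [0.63, 0.776, 0.0, 0.0]
contact_force: [0.2, -0.9, -1.7]
opening: 0.155
finger_force: 20.0
```

```bash
cat > look.py <<'E'
import sys
from fit import *
k=sys.argv[1]
RL=np.array([.45997,.09956,1.7771])
s=r.get_state();x=R.from_quat(s["eef_rot"]).as_matrix();p=s["tool_pos"]
g=p+x[:,2]*.045;print("clock",s["clock"],"tool",p,"yaw",np.arctan2(x[1,0],x[0,0]),"tilt z",x[:,2],"F",s["contact_force"])
c,sn=np.cos(RL[2]),np.sin(RL[2]);d=g[:2]-RL[:2];print("grip in mouth frame mm",(1e3*np.array([c*d[0]+sn*d[1]+.11,-sn*d[0]+c*d[1],g[2]-.048-.07])).round(2))
for n in("top","side"): cv2.imwrite(f"pics/{n}{k}.png",r.snapshot(n))
E
python3 look.py 2
python3 - <<'E'
import cv2,numpy as np
t=cv2.imread("pics/top2.png");s=cv2.imread("pics/side2.png")
a=cv2.resize(t[150:260,210:350],(560,440),interpolation=cv2.INTER_CUBIC)
b=cv2.resize(s[100:240,220:350],None,fx=3.14,fy=3.14,interpolation=cv2.INTER_CUBIC)[:440,:240+160]
im=np.hstack([a,b]);print(im.shape)
cv2.imwrite("pics/c2.png",cv2.resize(im,None,fx=.83,fy=.83))
E
```

```text
clock 9.475 tool [ 0.4907409  -0.04702512  0.1959214 ] yaw 1.7773555674371266 tilt z [ 1.04561409e-03 -1.53940677e-04 -9.99999441e-01] F [ 0.23663404 -0.90428371 -1.66969659]
grip in mouth frame mm [-39.8   -0.14  32.92]
(440, 960, 3)
```

View pics/c2.png

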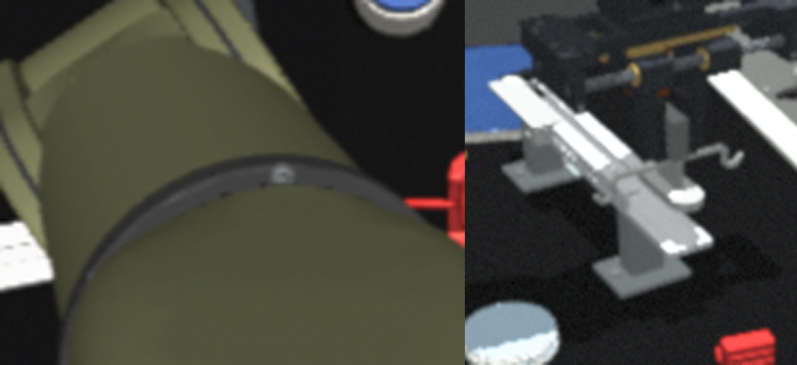

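Call:
play_rows(
  translation=[
    [-0.001,0,0.012],
    [0,0,0.01],
    [0,0,0.006],
    [0,0,0],
    [0,0,0],
  ],
  delta_rot=[
    [0,0,0],
    [0,0,0],
    [0,0,0],
    [0,0,0],
    [0,0,0],
  ],
  grip=[-1,-1,-1,-1,-1],
)

```text
clock: 10.2
tool_pos: [0.4907, -0.048, 0.1672]
eef_rot: [0.63, 0.776, 0.0, 0.0]
contact_force: [0.3, 0.5, -1.3]
opening: 0.158
finger_force: 20.0
```

```bash
python3 look.py 3
python3 - <<'E'
from fit import *
RL=np.array([.45997,.09956,1.7771])
s=cv2.imread("pics/side3.png")
st=r.get_state();p=st["tool_pos"];q=np.array([p[0],p[1],1.7774]);z=p[2]-.0952
F=6;im=cv2.resize(s[120:220,240:370],None,fx=F,fy=F,interpolation=cv2.INTER_CUBIC)
for parts,qq,zz,col in((hanger_parts(),q,z,(0,255,0)),(rail_parts,RL,0.,(255,0,255))):
    for P in parts:
        uv=np.array([proj("side",a) for a in world(P,qq,zz)])
        cv2.polylines(im,[np.round((cv2.convexHull(uv.astype(np.float32))+.5-[240,120])*F).astype(int)],1,col,1)
cv2.imwrite("pics/c3.png",im)
E
```

```text
clock 10.2 tool [ 0.49071608 -0.0479523   0.16724344] yaw 1.7774554120016244 tilt z [ 1.40500548e-04 -1.31559573e-05 -9.99999990e-01] F [ 0.33084851  0.5255896  -1.31789709]
grip in mouth frame mm [-40.68   0.12   4.24]
```

View pics/c3.png

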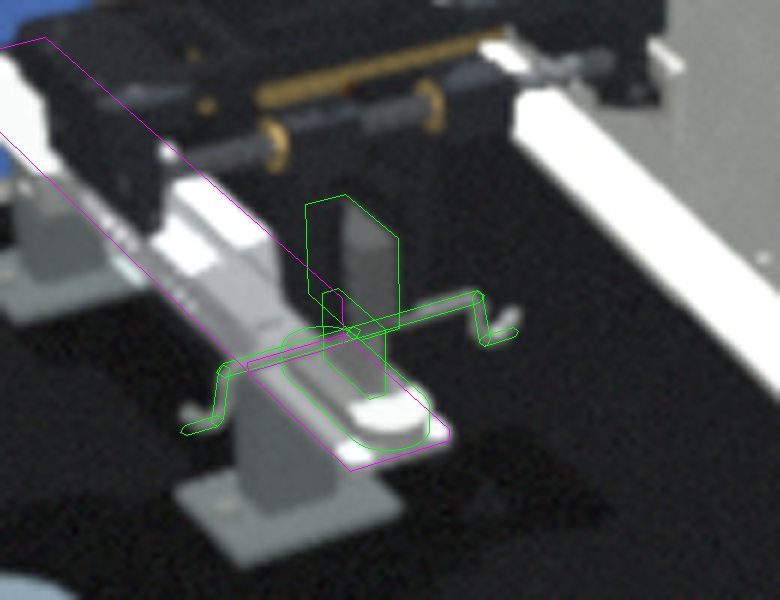

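Call:
play_rows(
  translation=[
    [0,0,0.0012],
    [0,0,0],
    [0.002,0,0],
    [0.002,0,0],
    [0.002,0,0],
    [0.002,0,0],
    [0,0,0],
  ],
  delta_rot=[
    [0,0,0],
    [0,0,0],
    [0,0,0],
    [0,0,0],
    [0,0,0],
    [0,0,0],
    [0,0,0],
  ],
  grip=[-1,-1,-1,-1,-1,-1,-1],
)

```text
clock: 11.18
tool_pos: [0.489, -0.0399, 0.166]
eef_rot: [0.63, 0.776, 0.0, -0.0]
contact_force: [-0.6, 0.3, -3.3]
opening: 0.156
finger_force: 20.0
```

Call:
play_rows(
  translation=[
    [0.0015,0,0],
    [0.0015,0,0],
    [0.0015,0,0],
    [0,0,0],
  ],
  delta_rot=[
    [0,0,0],
    [0,0,0],
    [0,0,0],
    [0,0,0],
  ],
  grip=[-1,-1,-1,-1],
)

```text
clock: 11.68
tool_pos: [0.4881, -0.0356, 0.1661]
eef_rot: [0.63, 0.776, 0.0, 0.0]
contact_force: [-1.0, 0.9, -2.8]
opening: 0.156
finger_force: 20.0
```

Call:
play_rows(
  translation=[
    [0.0015,0,0],
    [0.0015,0,0],
    [0.0015,0,0],
    [0,0,0],
  ],
  delta_rot=[
    [0,0,0],
    [0,0,0],
    [0,0,0],
    [0,0,0],
  ],
  grip=[-1,-1,-1,-1],
)

```text
clock: 12.18
tool_pos: [0.4871, -0.0312, 0.166]
eef_rot: [0.63, 0.776, 0.0, 0.0]
contact_force: [-0.2, -0.7, -1.8]
opening: 0.154
finger_force: 20.0
```

Call:
play_rows(
  translation=[
    [0.0015,0,0],
    [0.0015,0,0],
    [0.0015,0,0],
    [0,0,0],
  ],
  delta_rot=[
    [0,0,0],
    [0,0,0],
    [0,0,0],
    [0,0,0],
  ],
  grip=[-1,-1,-1,-1],
)

```text
clock: 12.68
tool_pos: [0.4862, -0.0268, 0.166]
eef_rot: [0.63, 0.776, -0.0, -0.0]
contact_force: [-0.6, 0.1, -1.7]
opening: 0.157
finger_force: 20.0
```

Call:
play_rows(
  translation=[
    [0.002,0,0],
    [0.002,0,0],
    [0.002,0,0],
    [0,0,0],
  ],
  delta_rot=[
    [0,0,0],
    [0,0,0],
    [0,0,0],
    [0,0,0],
  ],
  grip=[-1,-1,-1,-1],
)

```text
clock: 13.18
tool_pos: [0.485, -0.0208, 0.166]
eef_rot: [0.63, 0.776, 0.0, 0.0]
contact_force: [-0.2, -0.3, -2.9]
opening: 0.157
finger_force: 20.0
```

Call:
play_rows(
  translation=[
    [0.002,0,0],
    [0.002,0,0],
    [0.002,0,0],
    [0,0,0],
  ],
  delta_rot=[
    [0,0,0],
    [0,0,0],
    [0,0,0],
    [0,0,0],
  ],
  grip=[-1,-1,-1,-1],
)

```text
clock: 13.68
tool_pos: [0.4837, -0.015, 0.166]
eef_rot: [0.63, 0.776, 0.0, 0.0]
contact_force: [0.4, -0.0, -2.4]
opening: 0.158
finger_force: 20.0
```

Call:
play_rows(
  translation=[
    [0.002,0,0],
    [0.002,0,0],
    [0.002,0,0],
    [0,0,0],
  ],
  delta_rot=[
    [0,0,0],
    [0,0,0],
    [0,0,0],
    [0,0,0],
  ],
  grip=[-1,-1,-1,-1],
)

```text
clock: 14.18
tool_pos: [0.4825, -0.0091, 0.166]
eef_rot: [0.63, 0.776, 0.0, 0.0]
contact_force: [0.9, -0.7, -1.5]
opening: 0.156
finger_force: 20.0
```

Call:
play_rows(
  translation=[
    [0.004,0,0],
    [0.004,0,0],
    [0.004,0,0],
    [0.004,0,0],
    [0.004,0,0],
    [0.004,0,0],
    [0,0,0],
  ],
  delta_rot=[
    [0,0,0],
    [0,0,0],
    [0,0,0],
    [0,0,0],
    [0,0,0],
    [0,0,0],
    [0,0,0],
  ],
  grip=[-1,-1,-1,-1,-1,-1,-1],
)

```text
clock: 15.05
tool_pos: [0.4776, 0.0146, 0.166]
eef_rot: [0.63, 0.776, 0.0, -0.0]
contact_force: [-0.2, 0.7, -3.2]
opening: 0.155
finger_force: 20.0
```

Call:
play_rows(
  translation=[
    [0.004,0,0],
    [0.004,0,0],
    [0.004,0,0],
    [0.004,0,0],
    [0.004,0,0],
    [0.004,0,0],
    [0.004,0,0],
    [0,0,0],
  ],
  delta_rot=[
    [0,0,0],
    [0,0,0],
    [0,0,0],
    [0,0,0],
    [0,0,0],
    [0,0,0],
    [0,0,0],
    [0,0,0],
  ],
  grip=[-1,-1,-1,-1,-1,-1,-1,-1],
)

```text
clock: 16.05
tool_pos: [0.4718, 0.042, 0.166]
eef_rot: [0.63, 0.776, 0.0, 0.0]
contact_force: [0.4, -0.1, -2.3]
opening: 0.165
finger_force: 20.0
```

Call:
play_rows(
  translation=[
    [0.002,0,0],
    [0.002,0,0],
    [0.002,0,0],
    [0.002,0,0],
    [0,0,0],
  ],
  delta_rot=[
    [0,0,0],
    [0,0,0],
    [0,0,0],
    [0,0,0],
    [0,0,0],
  ],
  grip=[-1,-1,-1,-1,-1],
)

```text
clock: 16.68
tool_pos: [0.4702, 0.0496, 0.166]
eef_rot: [0.63, 0.776, 0.0, 0.0]
contact_force: [-0.2, 0.1, -1.9]
opening: 0.155
finger_force: 20.0
```

Call:
play_rows(
  translation=[
    [0.002,0,0],
    [0.002,0,0],
    [0.002,0,0],
    [0.002,0,0],
    [0,0,0],
  ],
  delta_rot=[
    [0,0,0],
    [0,0,0],
    [0,0,0],
    [0,0,0],
    [0,0,0],
  ],
  grip=[-1,-1,-1,-1,-1],
)

```text
clock: 17.3
tool_pos: [0.4686, 0.0574, 0.166]
eef_rot: [0.63, 0.776, 0.0, 0.0]
contact_force: [-1.1, 0.3, -2.0]
opening: 0.154
finger_force: 20.0
```

Call:
play_rows(
  translation=[
    [0.002,0,0],
    [0.002,0,0],
    [0.002,0,0],
    [0.002,0,0],
    [0,0,0],
  ],
  delta_rot=[
    [0,0,0],
    [0,0,0],
    [0,0,0],
    [0,0,0],
    [0,0,0],
  ],
  grip=[-1,-1,-1,-1,-1],
)

```text
clock: 17.92
tool_pos: [0.4669, 0.0653, 0.166]
eef_rot: [0.63, 0.776, 0.0, -0.0]
contact_force: [0.0, -0.6, -2.0]
opening: 0.159
finger_force: 20.0
```

Call:
play_rows(
  translation=[
    [0.002,0,0],
    [0.002,0,0],
    [0.002,0,0],
    [0.002,0,0],
    [0,0,0],
  ],
  delta_rot=[
    [0,0,0],
    [0,0,0],
    [0,0,0],
    [0,0,0],
    [0,0,0],
  ],
  grip=[-1,-1,-1,-1,-1],
)

```text
clock: 18.55
tool_pos: [0.4653, 0.0731, 0.166]
eef_rot: [0.63, 0.776, 0.0, -0.0]
contact_force: [0.3, 0.9, -1.0]
opening: 0.155
finger_force: 20.0
```

Call:
play_rows(
  translation=[
    [0.002,0,0],
    [0.002,0,0],
    [0.002,0,0],
    [0.002,0,0],
    [0,0,0],
  ],
  delta_rot=[
    [0,0,0],
    [0,0,0],
    [0,0,0],
    [0,0,0],
    [0,0,0],
  ],
  grip=[-1,-1,-1,-1,-1],
)

```text
clock: 19.18
tool_pos: [0.4636, 0.0809, 0.166]
eef_rot: [0.63, 0.776, 0.0, 0.0]
contact_force: [-0.3, 0.1, -2.3]
opening: 0.159
finger_force: 20.0
```

Call:
play_rows(
  translation=[
    [0.002,0,0],
    [0.002,0,0],
    [0.002,0,0],
    [0.002,0,0],
    [0,0,0],
  ],
  delta_rot=[
    [0,0,0],
    [0,0,0],
    [0,0,0],
    [0,0,0],
    [0,0,0],
  ],
  grip=[-1,-1,-1,-1,-1],
)

```text
clock: 19.8
tool_pos: [0.462, 0.0887, 0.166]
eef_rot: [0.63, 0.776, 0.0, 0.0]
contact_force: [-0.2, 0.3, -1.3]
opening: 0.154
finger_force: 20.0
```

Call:
play_rows(
  translation=[
    [0.002,0,0],
    [0.002,0,0],
    [0.002,0,0],
    [0.002,0,0],
    [0,0,0],
  ],
  delta_rot=[
    [0,0,0],
    [0,0,0],
    [0,0,0],
    [0,0,0],
    [0,0,0],
  ],
  grip=[-1,-1,-1,-1,-1],
)

```text
clock: 20.42
tool_pos: [0.4603, 0.0966, 0.166]
eef_rot: [0.63, 0.776, 0.0, 0.0]
contact_force: [0.0, -0.1, -1.7]
opening: 0.156
finger_force: 20.0
```

Call:
play_rows(
  translation=[
    [0.002,0,0],
    [0.002,0,0],
    [0.002,0,0],
    [0.002,0,0],
    [0,0,0],
  ],
  delta_rot=[
    [0,0,0],
    [0,0,0],
    [0,0,0],
    [0,0,0],
    [0,0,0],
  ],
  grip=[-1,-1,-1,-1,-1],
)

```text
clock: 21.05
tool_pos: [0.459, 0.1046, 0.1661]
eef_rot: [0.63, 0.776, 0.0, 0.0]
contact_force: [3.0, -1.8, -2.5]
opening: 0.161
finger_force: 20.0
```

Call:
play_rows(
  translation=[
    [0.0015,0,0],
    [0.0015,0,0],
    [0.0015,0,0],
    [0.0015,0,0],
    [0,0,0],
  ],
  delta_rot=[
    [0,0,0],
    [0,0,0],
    [0,0,0],
    [0,0,0],
    [0,0,0],
  ],
  grip=[-1,-1,-1,-1,-1],
)

```text
clock: 21.68
tool_pos: [0.4577, 0.1107, 0.1661]
eef_rot: [0.63, 0.776, 0.001, -0.0]
contact_force: [2.9, 1.6, -2.5]
opening: 0.159
finger_force: 20.0
```

Call:
play_rows(
  translation=[
    [0.002,0,0],
    [0.002,0,0],
    [0.002,0,0],
    [0.002,0,0],
    [0,0,0],
  ],
  delta_rot=[
    [0,0,0],
    [0,0,0],
    [0,0,0],
    [0,0,0],
    [0,0,0],
  ],
  grip=[-1,-1,-1,-1,-1],
)

```text
clock: 22.3
tool_pos: [0.4558, 0.1184, 0.166]
eef_rot: [0.63, 0.776, 0.0, -0.0]
contact_force: [3.3, 1.3, -2.4]
opening: 0.16
finger_force: 20.0
```

Call:
play_rows(
  translation=[
    [0.002,0,0],
    [0.002,0,0],
    [0.002,0,0],
    [0.002,0,0],
    [0.002,0,0],
    [0.002,0,0],
    [0.002,0,0],
    [0,0,0],
  ],
  delta_rot=[
    [0,0,0],
    [0,0,0],
    [0,0,0],
    [0,0,0],
    [0,0,0],
    [0,0,0],
    [0,0,0],
    [0,0,0],
  ],
  grip=[-1,-1,-1,-1,-1,-1,-1,-1],
)

```text
clock: 23.3
tool_pos: [0.453, 0.1321, 0.166]
eef_rot: [0.63, 0.776, 0.0, -0.0]
contact_force: [2.6, 0.4, -1.9]
opening: 0.156
finger_force: 20.0
```

Call:
play_rows(
  translation=[
    [0.002,0,0],
    [0.002,0,0],
    [0.002,0,0],
    [0.002,0,0],
    [0.002,0,0],
    [0.002,0,0],
    [0.002,0,0],
    [0,0,0],
  ],
  delta_rot=[
    [0,0,0],
    [0,0,0],
    [0,0,0],
    [0,0,0],
    [0,0,0],
    [0,0,0],
    [0,0,0],
    [0,0,0],
  ],
  grip=[-1,-1,-1,-1,-1,-1,-1,-1],
)

```text
clock: 24.3
tool_pos: [0.4501, 0.1458, 0.166]
eef_rot: [0.63, 0.776, 0.0, -0.0]
contact_force: [3.3, 0.9, -0.7]
opening: 0.16
finger_force: 20.0
```

Call:
play_rows(
  translation=[
    [0.002,0,0],
    [0.002,0,0],
    [0.002,0,0],
    [0.002,0,0],
    [0.002,0,0],
    [0,0,0],
  ],
  delta_rot=[
    [0,0,0],
    [0,0,0],
    [0,0,0],
    [0,0,0],
    [0,0,0],
    [0,0,0],
  ],
  grip=[-1,-1,-1,-1,-1,-1],
)

```text
clock: 25.05
tool_pos: [0.4479, 0.1559, 0.166]
eef_rot: [0.63, 0.776, 0.0, -0.0]
contact_force: [2.1, 1.5, -1.3]
opening: 0.153
finger_force: 20.0
```

Call:
play_rows(
  translation=[
    [0.001,0,0],
    [0.001,0,0],
    [0.001,0,0],
    [0.001,0,0],
    [0,0,0],
  ],
  delta_rot=[
    [0,0,0],
    [0,0,0],
    [0,0,0],
    [0,0,0],
    [0,0,0],
  ],
  grip=[-1,-1,-1,-1,-1],
)

```text
clock: 25.68
tool_pos: [0.4471, 0.1592, 0.166]
eef_rot: [0.63, 0.776, 0.0, -0.0]
contact_force: [1.7, 0.9, -2.1]
opening: 0.159
finger_force: 20.0
```

Call:
play_rows(
  translation=[
    [0.001,0,0],
    [0.001,0,0],
    [0.001,0,0],
    [0,0,0],
  ],
  delta_rot=[
    [0,0,0],
    [0,0,0],
    [0,0,0],
    [0,0,0],
  ],
  grip=[-1,-1,-1,-1],
)

```text
clock: 26.18
tool_pos: [0.446, 0.1617, 0.1659]
eef_rot: [0.63, 0.776, -0.001, -0.0]
contact_force: [0.2, 0.5, -2.8]
opening: 0.156
finger_force: 20.0
```

Call:
play_rows(
  translation=[
    [0.0007,0,0],
    [0.0007,0,0],
    [0,0,0],
  ],
  delta_rot=[
    [0,0,0],
    [0,0,0],
    [0,0,0],
  ],
  grip=[-1,-1,-1],
)

```text
clock: 26.55
tool_pos: [0.4461, 0.1632, 0.1659]
eef_rot: [0.63, 0.776, -0.0, -0.0]
contact_force: [0.4, -0.4, -1.8]
opening: 0.158
finger_force: 20.0
```

Call:
play_rows(
  translation=[
    [0.0007,0,0],
    [0.0007,0,0],
    [0,0,0],
  ],
  delta_rot=[
    [0,0,0],
    [0,0,0],
    [0,0,0],
  ],
  grip=[-1,-1,-1],
)

```text
clock: 26.92
tool_pos: [0.4461, 0.1636, 0.166]
eef_rot: [0.631, 0.776, -0.001, 0.0]
contact_force: [0.8, -4.0, -1.3]
opening: 0.155
finger_force: 20.0
```

Call:
play_rows(
  translation=[
    [0.0007,0,0],
    [0.0007,0,0],
    [0,0,0],
  ],
  delta_rot=[
    [0,0,0],
    [0,0,0],
    [0,0,0],
  ],
  grip=[-1,-1,-1],
)

```text
clock: 27.3
tool_pos: [0.446, 0.1639, 0.1661]
eef_rot: [0.631, 0.776, -0.002, 0.001]
contact_force: [1.6, -6.4, 2.6]
opening: 0.151
finger_force: 20.0
```

Call:
play_rows(
  translation=[
    [-0.0006,0,0.0004],
    [-0.0004,0,0.0004],
    [0,0,0],
  ],
  delta_rot=[
    [0,0,0],
    [0,0,0],
    [0,0,0],
  ],
  grip=[-1,-1,-1],
)

```text
clock: 27.68
tool_pos: [0.4461, 0.1638, 0.1653]
eef_rot: [0.631, 0.776, -0.001, 0.001]
contact_force: [2.3, -5.2, 2.5]
opening: 0.156
finger_force: 20.0
```

```bash
python3 look.py 4; python3 - <<'E'
import cv2
s=cv2.imread("pics/side4.png");cv2.imwrite("pics/c4.png",cv2.resize(s[90:220,200:360],None,fx=4.5,fy=4.5,interpolation=cv2.INTER_CUBIC))
E
```

```text
clock 27.675 tool [0.44605914 0.16377884 0.16529372] yaw 1.7761881307739524 tilt z [-1.56314096e-04 -2.27057209e-03 -9.99997410e-01] F [ 2.2752585  -5.15303666  2.46540906]
grip in mouth frame mm [175.61   0.49   2.29]
```

View pics/c4.png

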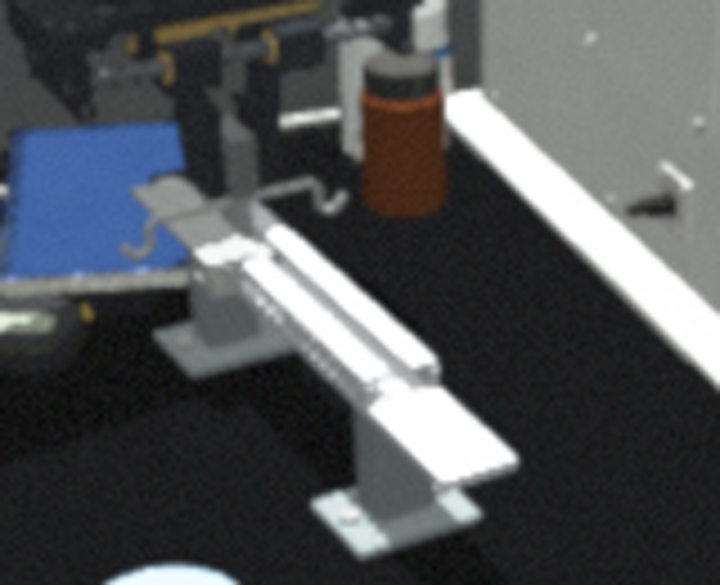

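Call:
play_rows(
  translation=[
    [0.0007,0,0],
    [0.0006,0,0],
    [0,0,0],
  ],
  delta_rot=[
    [0,0,0],
    [0,0,0],
    [0,0,0],
  ],
  grip=[-1,-1,-1],
)

```text
clock: 28.15
tool_pos: [0.446, 0.164, 0.1654]
eef_rot: [0.631, 0.776, -0.002, 0.001]
contact_force: [1.6, -7.0, 3.4]
opening: 0.158
finger_force: 20.0
```

Call:
play_rows(
  translation=[
    [0.0005,0,0],
    [0,0,0],
  ],
  delta_rot=[
    [0,0,0],
    [0,0,0],
  ],
  grip=[-1,-1],
)

```text
clock: 28.4
tool_pos: [0.4459, 0.1641, 0.1654]
eef_rot: [0.631, 0.775, -0.002, 0.001]
contact_force: [1.3, -7.9, 3.4]
opening: 0.153
finger_force: 20.0
```

Call:
play_rows(
  translation=[
    [-0.0008,0,0],
    [-0.0008,0,0],
    [0,0,0],
    [0,0,0],
  ],
  delta_rot=[
    [0,0,0],
    [0,0,0],
    [0,0,0],
    [0,0,0],
  ],
  grip=[-1,-1,-1,-1],
)

```text
clock: 28.9
tool_pos: [0.446, 0.1638, 0.1653]
eef_rot: [0.631, 0.776, -0.001, 0.001]
contact_force: [1.6, -5.3, 1.3]
opening: 0.159
finger_force: 20.0
```

Call:
play_rows(
  translation=[
    [-0.0006,0,0],
    [0,0,0],
    [0,0,0],
    [0,0,0],
    [0,0,0],
    [0,0,0],
    [0,0,0],
  ],
  delta_rot=[
    [0,0,0],
    [0,0,0],
    [0,0,0],
    [0,0,0],
    [0,0,0],
    [0,0,0],
    [0,0,0],
  ],
  grip=[-1,-0.6,-0.4,-0.2,0,0.1,0.1],
)

```text
clock: 29.78
tool_pos: [0.4461, 0.1647, 0.1652]
eef_rot: [0.63, 0.776, 0.0, 0.0]
contact_force: [0.1, 0.3, 0.1]
opening: 0.552
finger_force: 0.0
```

Released. I'll lift straight up, then swing clear so the cameras can check it.

Call:
play_rows(
  translation=[
    [0,0,-0.01],
    [0,0,-0.02],
    [0,0,-0.03],
    [0,0,-0.03],
    [0,0,-0.03],
    [0,0,-0.03],
    [-0.04,0,0],
    [-0.04,0,0],
    [-0.04,0,0],
    [-0.04,0,0],
    [-0.04,0,0],
    [-0.04,0,0],
    [-0.04,0,0],
    [-0.04,0,0],
    [-0.04,0,0],
    [-0.04,0,0],
    [0,0,0],
  ],
  delta_rot=[
    [0,0,0],
    [0,0,0],
    [0,0,0],
    [0,0,0],
    [0,0,0],
    [0,0,0],
    [0,0,0],
    [0,0,0],
    [0,0,0],
    [0,0,0],
    [0,0,0],
    [0,0,0],
    [0,0,0],
    [0,0,0],
    [0,0,0],
    [0,0,0],
    [0,0,0],
  ],
  grip=[0.1,0.1,0.1,0.1,0.1,0.1,0.1,0.1,0.1,0.1,0.1,0.1,0.1,0.1,0.1,0.1,0.1],
)

```text
clock: 31.9
tool_pos: [0.5275, -0.2309, 0.3153]
eef_rot: [0.633, 0.774, -0.001, 0.001]
contact_force: [0.1, -0.2, 0.0]
opening: 0.552
finger_force: 0.0
```

```bash
python3 look.py 5; python3 - <<'E'
from fit import *
RL=np.array([.45997,.09956,1.7771]);h=.0656
q=np.array([RL[0]+h*np.cos(RL[2]),RL[1]+h*np.sin(RL[2]),RL[2]])
out=[]
for n,(u0,v0,u1,v1) in(("top",(120,190,220,290)),("side",(205,100,305,200))):
    F=4 if 0 else 4
    im=cv2.resize(cv2.imread(f"pics/{n}5.png")[v0:v1,u0:u1],None,fx=F,fy=F,interpolation=cv2.INTER_CUBIC)
    for P in hanger_parts():
        uv=np.array([proj(n,a) for a in world(P,q,.07)])
        cv2.polylines(im,[np.round((cv2.convexHull(uv.astype(np.float32))+.5-[u0,v0])*F).astype(int)],1,(0,255,0),1)
    out.append(im)
cv2.imwrite("pics/c5.png",np.hstack(out))
E
```

```text
clock 31.9 tool [ 0.52750786 -0.23086531  0.31529   ] yaw 1.7707799545342753 tilt z [-1.28382510e-04 -1.86884347e-03 -9.99998245e-01] F [ 0.09389786 -0.15007203  0.01150191]
grip in mouth frame mm [-227.33    1.6   152.29]
```

View pics/c5.png

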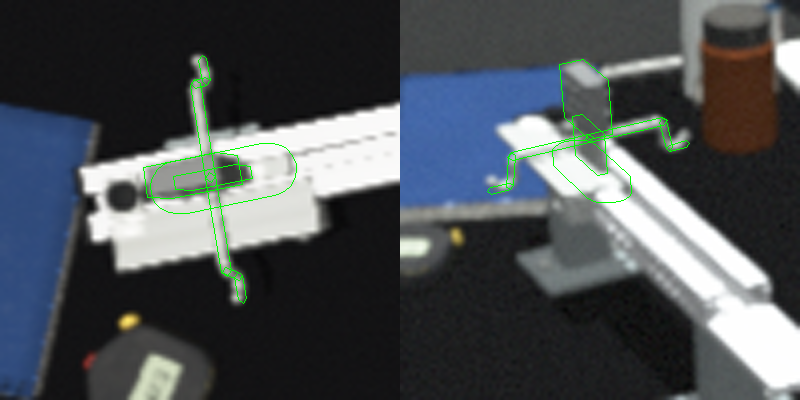

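The pictures show the hanger upright in the channel, about 175.6 mm in from the mouth. The stop felt firm at 8 N, about 67 mm after the nose first met the catch (68 expected). The catch's sideways push had dropped to nearly zero just before the stop, so I'm handing in.

```bash
python3 -c "
from plant import r
print(r.finish_job())"
```

```text
the job is handed in; nothing more can be done
None
```

I slid the steel hanger along the rail to the stop, released it and handed the job in; the catch's snap was judged by feel (its sideways push vanished just before the stop), not seen, and no verdict came back.

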